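# Set the end play of a vacuum capacitor's thrust nut

### The job

On the tall copper-and-glass capacitor, screw the large knurled nut down (clockwise seen from above) until it bottoms out on its shoulder, then back it off a quarter turn and keep it gripped there, so that the end play stays set: the program finishes while the fingers still hold the nut. Leave the short steel can's small nut and the loose things on the bench alone.

Things in the scene. Friction and masses are not known exactly. Their poses are not given: they have to be found in the camera images.
- capacitor: Tall vacuum variable capacitor, bolted down left or right, any yaw: 110 mm square plate, copper and glass body 90 mm across up to z = 128 mm, steel neck 32 mm across up to 150 mm (the shoulder where the nut bottoms), threaded stud 24 mm across up to 195 mm. Origin: centre of the plate's underside; z up; +x points to the flat copper lug, which reaches 67 mm out at z = 118 mm.
- nut: Large round knurled brass nut on the capacitor's stud, 44 mm across, 24 mm tall; grip it anywhere across its diameter. Origin: its centre, on the stud's axis, z = 162 mm when bottomed, rising 3 mm per turn. z up; x points to the short black line on its top face, which at joint value 0 is the capacitor's +x. The stud sticks up through it.
- nut_turn (a joint): Angle of the large nut on its right-hand thread, rad: 0 = bottomed out on the shoulder (a hard stop), growing as it is unscrewed (counterclockwise from above), up to 6. Starts at 1.9 to 3.6. Turning it takes about 0.06 N m; it stays where it is left. At the stop the torque rises at once.
- can: Short steel can, bolted down, not to be worked on: 90 x 90 x 5 mm plate, can 74 mm across up to z = 63 mm, 20 mm neck, then a thin stud up to z = 117 mm. Origin: centre of the plate's underside. Stands on the other side, left or right.
- can_nut_turn (a joint): Angle of the can's small knurled nut (28 mm across, 14 mm tall, underside at z = 83 mm on the can's axis), rad: 0 = tight, growing as it is unscrewed. Starts at 0 and must stay there.
- screwdriver: Loose screwdriver with a red handle lying on the bench beyond the capacitor and the can; origin under its middle. Leave alone.
- wrench: Loose steel open-end wrench lying on the bench between the capacitor and the can; origin under its middle. Leave alone.
- insulator: Loose white ceramic spool, 40 mm across, 43 mm tall, standing beyond the capacitor and the can; origin: centre of its underside. Leave alone.

How it is judged (in metres and radians):
On the way:
1. the large nut is screwed down until it bottoms out (value of joint nut_turn below 0.06 rad), for 0.1 s.
At the end, for the whole second after the job is handed in: After bottoming out, the large nut stands a quarter turn (1.57 rad, within 0.25 rad) off the stop, at rest, with the fingers gripping it by more than 3 N (value of joint nut_turn between 1.32 and 1.82 rad and not (velocity of joint nut_turn above 0.05 rad/s or velocity of joint nut_turn below -0.05 rad/s) and contact force between the fingers and nut above 3 N); the arm keeps its last pose, push and grip.
It fails at once if the can's small nut is turned by more than 0.15 rad (value of joint can_nut_turn above 0.15 rad).
It fails at once if the screwdriver is moved by more than 30 mm (distance of screwdriver from where it was at the start of the episode above 0.03 m).
It fails at once if the wrench is moved by more than 30 mm (distance of wrench from where it was at the start of the episode above 0.03 m).
It fails at once if the insulator is moved by more than 30 mm (distance of insulator from where it was at the start of the episode above 0.03 m).
It also fails if it takes over 64 s, if anything falls off the work surface, if the arm or the gripper's body presses on something with over 40 N, if the wrist force passes 120 N, or if a joint passes its speed limit or range.

### The arm

A 7-joint arm with a two-finger parallel gripper is mounted at the origin on the work surface. World frame = base frame: x ahead of the robot, y to its left, z up, the work surface at z = 0. Lengths are in mm, angles in rad, forces in N, time in s.
With the tool pointing down it reaches from about 425 to 825 mm from the base axis. Payload 3.6 kg.
Tool frame: the origin (TCP) lies midway between the tips of the shut fingers; the grasp point (between the pads) lies 19 mm behind it; z points along the fingers, y is the line along which they close (so a half turn about z gives the same grasp; the last joint's range is limited). The gripper opens to 85 mm and grips with 20 to 120 N. Pads are 22 mm wide; open, the fingers measure 114 mm over their backs; the gripper's body (76 mm by 85 mm) begins 54 mm behind the grasp point. The pads swing forward as they close: fully open they stand 13 mm farther back than shut.
Start: joints at [-0.026, 0.615, -0.013, 1.423, 0.008, 1.103, -0.04], TCP at [649.971, 0.023, 231.297] pointing down, gripper open.
Joint ranges: [-3.12, 3.12], [-0.3, 2.06], [-1.34, 1.32], [0.26, 2.42], [-1.36, 4.5], [0.01, 1.98], [-2.84, 2.84]. Speed limits (rad/s): [2.79, 2.79, 3.14, 3.14, 3.14, 3.14, 3.14].

### API

Orientations are given as a rotation vector (axis times angle).
In Python, from rig import manip gives the robot as it stands.
- The arm moves only by the shell command python3 shift.py 'ROWS' [OPENING]. ROWS is one flat JSON list of numbers that holds 1 to 8 rows one after another, with no inner brackets; each row has 6 numbers: dx, dy, dz in fractions of the full range, 1 being 300 mm, then a rotation vector rx, ry, rz in shares of 90 degrees (1.0 is 90 degrees); each row is the pose to reach, as a shift and turn from the pose commanded when the command began, along the tool's axes at that moment; what a row does not reach only later rows make up. A row lasts 1/12 s, in which the tool goes at most 41.7 mm and 0.125 rad, less where a joint would pass 70% of its speed; a pose out of reach is approached as far as the arm can. OPENING is the finger opening in mm, set as the command begins (- or left out keeps the last). The fingers move at their own pace and stop on an object; the grip force is fixed at half the most. Time passes only in rows, so rows that do not move let the fingers close. It prints the time, the measured TCP pose, the force, the opening and the grip force at its end. Input that does not fit is refused with a message, and nothing moves.
- manip.observe(): the state, without advancing time (a new reading comes with each control period).
- manip.grab_frame(name): name is "scene" or "side" or "wrist"; returns the picture (400x640x3 uint8, red, green, blue); there is no depth.
- manip.camera_model(name): a dict with "fx", "fy", "cx", "cy" (pixels), "R" (3x3) and "t" (3): a world point X has camera coordinates R X + t. Camera axes: x right, y down, z forward; pixel columns grow to the right and rows downward; lengths in mm; the calibration is good to about 2 mm. A picture is of the moment at which its call begins: read the wrist's pose just before it. camera_model takes no time and is no camera call; for the wrist camera it gives the pose at the moment of the call.
- manip.hand_in(): hands the job in; it is judged then, once.
The state is a dict: "t": time; "qpos": joint angles; "joint_vel": joint speeds; "joint_torque": joint torques, N m; "ee_pos": TCP position; "orientation": TCP orientation; "force": force on the tool from outside, world axes, zero at the start; "wrist_torque": the same for the moment, N m; "opening": finger opening in mm; "grip_force": force on a finger pad.
Only numpy, scipy, OpenCV 4.12 (cv2) and the standard library are available. Lean on these libraries where they do the work, as an engineer would, in place of code of your own. Each camera call takes 0.05 s, during which the arm holds its last target. There are 200 camera calls.

## Working session

There is one attempt and no reset: what is moved stays moved. The work goes in short steps, Python scripts to look and compute and a shell command to move; the robot and the scene stay as the last step left them, time stands still between calls to the robot, and variables do not carry over. Pictures are saved under pics/ and viewed, at most 10 in all, crops included, and the job is handed in when it is done.

```bash
ls; mkdir -p pics; python3 - <<'E'
from rig import manip
import cv2,numpy as np
s=manip.observe();print({k:np.round(v,3) for k,v in s.items()})
for n in("scene","side"):
    cv2.imwrite(f"pics/{n}0.png",manip.grab_frame(n)[:,:,::-1]);print(manip.camera_model(n))
E
```

```text
pics
rig.py
shift.py
{'t': np.float64(0.0), 'qpos': array([-0.027,  0.616, -0.013,  1.425,  0.008,  1.103, -0.04 ]), 'joint_vel': array([ 0.001,  0.001,  0.002, -0.   , -0.003, -0.001, -0.002]), 'joint_torque': array([ 0.0000e+00, -4.6922e+01,  2.6000e-01, -1.7104e+01,  1.0000e-02,
        1.0000e-02,  0.0000e+00]), 'ee_pos': array([6.49209e+02, 1.70000e-02, 2.30145e+02]), 'orientation': array([-2.22 , -2.22 ,  0.003]), 'force': array([0.128, 0.41 , 0.475]), 'wrist_torque': array([ 0.037, -0.006, -0.006]), 'grip_force': np.float64(0.0), 'opening': np.float64(85.777)}
{'fx': 492.99855871397784, 'fy': 492.99855871397784, 'cx': 324.2718569543171, 'cy': 207.4154518277028, 'R': array([[-0.37599837,  0.92661975,  0.00103388],
       [ 0.59089776,  0.24063021, -0.77002398],
       [-0.71376821, -0.28891684, -0.6380141 ]]), 't': array([ 231.57340164, -262.79518317, 1433.66834907])}
{'fx': 386.9347479919971, 'fy': 386.9347479919971, 'cx': 321.2833757656527, 'cy': 201.6048341285956, 'R': array([[ 9.83866295e-01, -1.78904627e-01,  4.98047865e-04],
       [-1.13061037e-01, -6.23919401e-01, -7.73266954e-01],
       [ 1.38651778e-01,  7.60734983e-01, -6.34080412e-01]]), 't': array([-600.44710607,  151.16199414,  832.48404824])}
```

View pics/scene0.png

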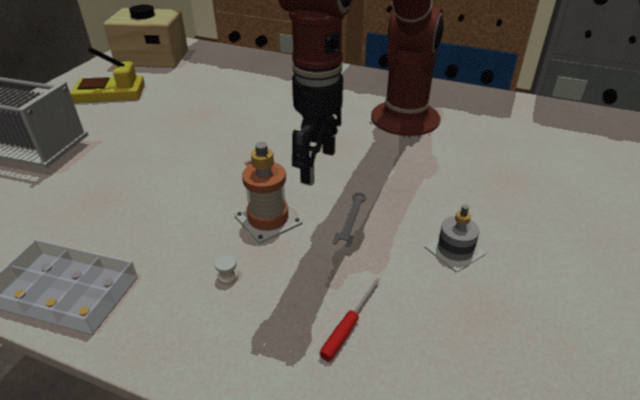

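View pics/side0.png

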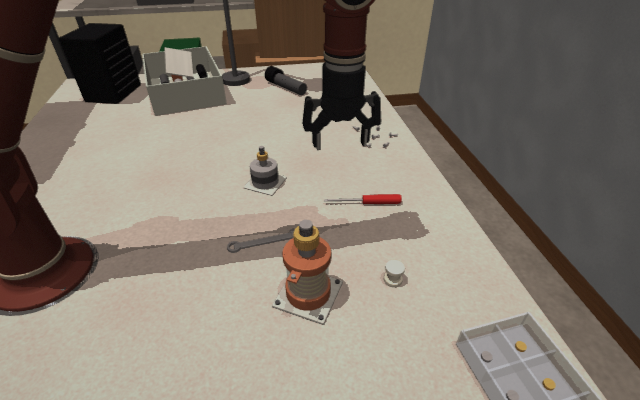

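The scene shows the capacitor with its nut near (262,158), on the robot's right. The side view has the nut near (306,238). The can, wrench, screwdriver and spool are all clear of it. I'll enlarge both.

```bash
python3 - <<'E'
import cv2,numpy as np
a=cv2.imread("pics/scene0.png")[135:195,225:305];b=cv2.imread("pics/side0.png")[215:275,266:346]
f=lambda i:cv2.resize(i,None,fx=5,fy=5,interpolation=cv2.INTER_CUBIC)
o=np.hstack([f(a),f(b)]);
for i in range(0,800,50): cv2.line(o,(i,0),(i,6),(255,255,255),1)
for j in range(0,300,50): cv2.line(o,(0,j),(6,j),(255,255,255),1)
cv2.imwrite("pics/crop1.png",o)
E
```

```text
(no output)
```

View pics/crop1.png

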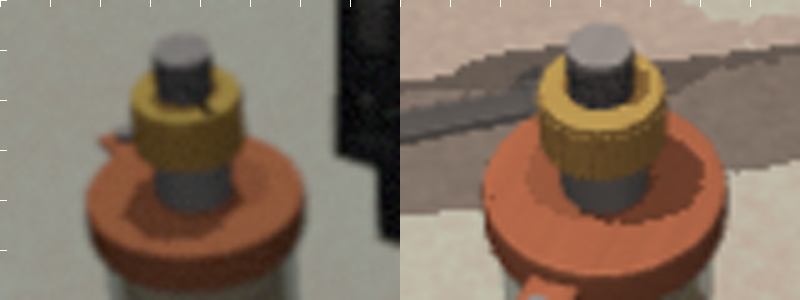

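The crop shows the stud top at scene (261.4,144.4) and side (306.2,224.0). The nut's top-face centre is at scene (262.4,155.0) and side (306.4,233.6). The black line is at scene (266,156), toward the camera and to the right.

```bash
cat > h.py <<'E'
from rig import manip
import numpy as np,cv2
from scipy.spatial.transform import Rotation as Ro
def P(m): 
    return np.array([[m["fx"],0,m["cx"]],[0,m["fy"],m["cy"]],[0,0,1]])@np.c_[m["R"],m["t"]]
def tri(ma,a,mb,b):
    X=cv2.triangulatePoints(P(ma),P(mb),np.array(a,float),np.array(b,float))[:,0];return X[:3]/X[3]
def st():
    s=manip.observe();return s,Ro.from_rotvec(s["orientation"])
E
python3 - <<'E'
from h import *
a,b=manip.camera_model("scene"),manip.camera_model("side")
print("stud",tri(a,(261.4,144.4),b,(306.2,224.0)));n=tri(a,(262.4,155),b,(306.4,233.6));print("nut top",n)
s,R=st();print(R.as_matrix().round(3));print("tool shift",R.inv().apply(n-s["ee_pos"]))
E
```

```text
stud [ 554.04955108 -158.15525514  193.2569431 ]
nut top [ 554.35395401 -157.62893269  169.2172185 ]
[[-0.     1.    -0.002]
 [ 1.     0.    -0.   ]
 [-0.    -0.002 -1.   ]]
tool shift [-157.59482273  -94.84671032   61.25936093]
```

Units first: shifts go in shares of 300 mm and turns go in shares of 90 degrees. So -158 mm / 300 = -0.5267, -140 mm / 300 = -0.4667, -0.96 rad / 1.5708 = -0.6112.

```bash
python3 shift.py '[-0.0667, -0.04, 0, 0, 0, -0.0764, -0.1667, -0.1, 0, 0, 0, -0.1528, -0.2667, -0.16, 0, 0, 0, -0.2292, -0.3667, -0.22, 0, 0, 0, -0.3056, -0.4667, -0.28, 0, 0, 0, -0.382, -0.5267, -0.3167, 0, 0, 0, -0.4584, -0.5267, -0.3167, 0, 0, 0, -0.5348, -0.5267, -0.3167, 0, 0, 0, -0.6112]' 85; python3 - <<'E'
from h import *
s,R=st();print(s["qpos"].round(3),s["ee_pos"])
E
```

```text
t: 0.77
ee_pos: [553.4, -160.7, 230.9]
orientation: [-0.943, -2.995, 0.002]
force: [-0.3, 1.5, 0.5]
opening: 85.1
grip_force: 0.0
[ 0.414  0.511 -0.266  1.639  0.153  1.013  1.06 ] [ 553.39721847 -160.66713098  230.86631746]
```

Clockwise turning lowers q7, so I'll keep winding up.

Converted, -0.96 rad / 1.5708 = -0.6112.

```bash
python3 shift.py '[0, 0, 0, 0, 0, -0.0764, 0, 0, 0, 0, 0, -0.1528, 0, 0, 0, 0, 0, -0.2292, 0, 0, 0, 0, 0, -0.3056, 0, 0, 0, 0, 0, -0.382, 0, 0, 0, 0, 0, -0.4584, 0, 0, 0, 0, 0, -0.5348, 0, 0, 0, 0, 0, -0.6112]'>/dev/null;  python3 shift.py '[0, 0, 0, 0, 0, -0.0764, 0, 0, 0, 0, 0, -0.1528, 0, 0, 0, 0, 0, -0.2292, 0, 0, 0, 0, 0, -0.2865, 0, 0, 0, 0, 0, -0.2865, 0, 0, 0, 0, 0, -0.2865]'; python3 - <<'E'
from h import *
s,R=st();print(s["qpos"].round(3),s["ee_pos"])
m=manip.camera_model("wrist");i=manip.grab_frame("wrist")
for z in(195,176):
  p=P(m)@[554.2,-158,z,1];print(p[:2]/p[2])
cv2.imwrite("pics/w1.png",i[:,:,::-1])
E
```

```text
t: 1.93
ee_pos: [554.6, -158.2, 230.8]
orientation: [1.218, -2.895, -0.001]
force: [1.0, -0.2, -0.5]
opening: 84.9
grip_force: 0.0
[ 0.637  0.57  -0.643  1.63   0.377  1.07   2.253] [ 554.63769256 -158.15477041  230.82070736]
[321.71002585 233.91331966]
[321.64227717 223.47078794]
```

View pics/w1.png

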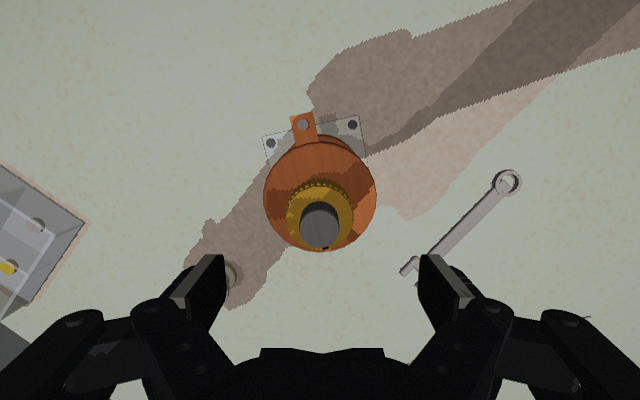

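The wrist view shows the nut centred at about (319.5,217) and the finger gap centred at about (321.5). The lug is at (303,123) and the black line at (326,247). That puts nut_turn at about 3.1 rad and the nut about 1 mm left of the gap.

```bash
python3 - <<'E'
from h import *
s,R=st();m=manip.camera_model("wrist")
print("image left in tool axes",R.inv().apply(-m["R"][0]).round(2))
print(R.inv().apply(np.array([554.2,-158,142])-s["ee_pos"]).round(1))
E
```

```text
image left in tool axes [ 0. -1.  0.]
[ 0.2  0.4 89. ]
```

Converted, 89 mm / 300 = 0.2967, 85 mm / 300 = 0.2833.

```bash
python3 shift.py '[0, -0.0017, 0.0667, 0, 0, 0, 0, -0.0017, 0.1333, 0, 0, 0, 0, -0.0017, 0.2, 0, 0, 0, 0, -0.0017, 0.25, 0, 0, 0, 0, -0.0017, 0.2833, 0, 0, 0, 0, -0.0017, 0.2967, 0, 0, 0, 0, -0.0017, 0.2967, 0, 0, 0]'
python3 shift.py '[0, 0, 0, 0, 0, 0, 0, 0, 0, 0, 0, 0, 0, 0, 0, 0, 0, 0, 0, 0, 0, 0, 0, 0, 0, 0, 0, 0, 0, 0, 0, 0, 0, 0, 0, 0, 0, 0, 0, 0, 0, 0, 0, 0, 0, 0, 0, 0]' 20
python3 - <<'E'
from h import *
s,R=st();print(s["qpos"].round(3),s["wrist_torque"])
i=manip.grab_frame("wrist");j=manip.grab_frame("side")[150:350,226:426]
cv2.imwrite("pics/w2.png",np.hstack([cv2.resize(i,(480,300)),cv2.resize(j,(300,300))])[:,:,::-1])
E
```

```text
t: 2.57
ee_pos: [555.0, -158.2, 141.6]
orientation: [1.221, -2.893, -0.001]
force: [0.4, -0.7, 0.3]
opening: 85.1
grip_force: 0.0
t: 3.23
ee_pos: [556.4, -158.8, 143.6]
orientation: [-1.221, 2.892, -0.003]
force: [0.0, 0.3, 6.2]
opening: 42.8
grip_force: 60.7
[ 0.602  0.666 -0.588  1.732  0.461  0.883  2.184] [-0.26238091  0.01657164 -0.00664123]
```

View pics/w2.png

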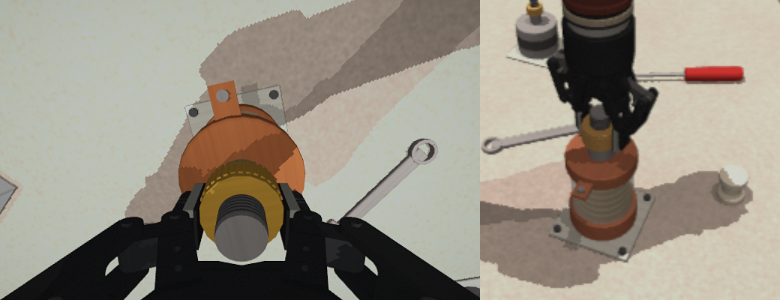

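Both fingers are on the nut, with an opening of 42.8 mm and a grip of 61 N. The nut pulled the tool about 1.4 mm along -y, so I'll shift the centre there and screw down.

Converted, -1.3 mm / 300 = -0.0043, 0.89 rad / 1.5708 = 0.5666.

```bash
python3 shift.py '[0, -0.0043, 0, 0, 0, 0.0318, 0, -0.0043, 0, 0, 0, 0.1082, 0, -0.0043, 0, 0, 0, 0.1846, 0, -0.0043, 0, 0, 0, 0.261, 0, -0.0043, 0, 0, 0, 0.3374, 0, -0.0043, 0, 0, 0, 0.4138, 0, -0.0043, 0, 0, 0, 0.4902, 0, -0.0043, 0, 0, 0, 0.5666]'
python3 shift.py '[0, 0, 0, 0, 0, 0.0764, 0, 0, 0, 0, 0, 0.1528, 0, 0, 0, 0, 0, 0.2292, 0, 0, 0, 0, 0, 0.3056, 0, 0, 0, 0, 0, 0.382, 0, 0, 0, 0, 0, 0.4584, 0, 0, 0, 0, 0, 0.5348, 0, 0, 0, 0, 0, 0.6112]'
python3 - <<'E'
from h import *
s,R=st();print(s["qpos"].round(3),s["wrist_torque"].round(3),np.arctan2(*R.as_matrix()[1::-1,1]))
E
```

```text
t: 4.0
ee_pos: [557.5, -161.8, 143.2]
orientation: [0.153, 3.134, -0.006]
force: [2.0, -3.9, 2.7]
opening: 42.5
grip_force: 60.5
t: 4.67
ee_pos: [555.6, -164.6, 142.8]
orientation: [1.586, 2.708, -0.009]
force: [-0.5, -8.4, 2.2]
opening: 42.6
grip_force: 60.5
[ 0.285  0.604 -0.059  1.74   0.057  0.798  0.707] [-1.552  0.277  0.079] 0.5109937730856289
```

Fitting the TCP path gives the same nut axis at all three poses, about (553.8,-161.4). That is 3.7 mm from the tool axis, with no slip. I'll open, centre and regrip.

```bash
python3 shift.py '[0, 0, 0, 0, 0, 0, 0, 0, 0, 0, 0, 0, 0, 0, 0, 0, 0, 0, 0, 0, 0, 0, 0, 0]' 62; python3 - <<'E'
from h import *
s,R=st();print(R.inv().apply(np.array([553.8,-161.4,141.5])-s["ee_pos"]).round(2),np.arctan2(*R.as_matrix()[1::-1,1]))
E
```

```text
t: 5.0
ee_pos: [556.2, -158.1, 142.0]
orientation: [-1.572, -2.719, -0.002]
force: [-0.4, -0.1, 0.7]
opening: 61.6
grip_force: 0.0
[-1.64 -3.74  0.54] 0.5222489232516198
```

Converted, -3.7 mm / 300 = -0.0123, -1.8 mm / 300 = -0.006.

```bash
python3 shift.py '[-0.0027, -0.006, 0, 0, 0, 0, -0.0053, -0.0123, 0, 0, 0, 0, -0.0053, -0.0123, 0, 0, 0, 0, -0.0053, -0.0123, 0, 0, 0, 0]'; python3 shift.py '[0, 0, 0, 0, 0, 0, 0, 0, 0, 0, 0, 0, 0, 0, 0, 0, 0, 0, 0, 0, 0, 0, 0, 0, 0, 0, 0, 0, 0, 0, 0, 0, 0, 0, 0, 0]' 20;python3 - <<'E'
from h import *
s,R=st();print(s["qpos"].round(3),s["wrist_torque"].round(3),np.arctan2(*R.as_matrix()[1::-1,1]))
E
```

```text
t: 5.33
ee_pos: [553.7, -162.7, 142.3]
orientation: [-1.576, -2.717, 0.0]
force: [0.1, -0.6, -0.2]
opening: 62.2
grip_force: 0.0
t: 5.83
ee_pos: [554.3, -162.2, 142.6]
orientation: [1.575, 2.717, 0.001]
force: [0.6, 0.8, 3.7]
opening: 42.3
grip_force: 60.7
[ 0.29   0.602 -0.068  1.744  0.053  0.796  0.718] [ 0.17  -0.072 -0.002] 0.5203069510548997
```

It is centred now. The estimate leaves about 1.2 rad, so I'll turn and watch the torque.

Converted, 0.8 rad / 1.5708 = 0.5093.

```bash
cat > r.py <<'E'
from h import *
s,R=st();print("q7",s["qpos"][6].round(3),"tz",s["wrist_torque"].round(3),"ang",np.arctan2(*R.as_matrix()[1::-1,1]).round(4),s["force"].round(1))
E
python3 shift.py '[0, 0, 0, 0, 0, 0.0637, 0, 0, 0, 0, 0, 0.1273, 0, 0, 0, 0, 0, 0.191, 0, 0, 0, 0, 0, 0.2546, 0, 0, 0, 0, 0, 0.3183, 0, 0, 0, 0, 0, 0.382, 0, 0, 0, 0, 0, 0.4456, 0, 0, 0, 0, 0, 0.5093]'; python3 r.py
python3 shift.py '[0, 0, 0, 0, 0, 0.0382, 0, 0, 0, 0, 0, 0.0764, 0, 0, 0, 0, 0, 0.1146, 0, 0, 0, 0, 0, 0.1146]'; python3 r.py
```

```text
t: 6.5
ee_pos: [553.5, -162.3, 142.3]
orientation: [-2.513, -1.884, 0.001]
force: [-1.1, 0.3, 1.9]
opening: 42.5
grip_force: 60.8
q7 0.086 tz [0.107 0.057 0.095] ang -0.2843 [-1.1  0.3  1.9]
t: 6.83
ee_pos: [553.4, -162.3, 142.2]
orientation: [-2.67, -1.655, 0.002]
force: [-1.2, 0.4, 1.9]
opening: 42.3
grip_force: 60.8
q7 -0.052 tz [ 0.026  0.134 -0.078] ang -0.4608 [-1.2  0.4  1.9]
```

Converted, 0.1 rad / 1.5708 = 0.0637.

```bash
python3 shift.py '[0, 0, 0, 0, 0, 0.0318, 0, 0, 0, 0, 0, 0.0637, 0, 0, 0, 0, 0, 0.0637]' >/dev/null; python3 r.py
python3 shift.py '[0, 0, 0, 0, 0, 0.0318, 0, 0, 0, 0, 0, 0.0637, 0, 0, 0, 0, 0, 0.0637]'>/dev/null; python3 r.py
python3 shift.py '[0, 0, 0, 0, 0, 0.0318, 0, 0, 0, 0, 0, 0.0637, 0, 0, 0, 0, 0, 0.0637]'; python3 r.py
```

```text
q7 -0.129 tz [ 0.071  0.205 -0.05 ] ang -0.5594 [-1.6  1.1  2.9]
q7 -0.206 tz [ 0.114  0.27  -0.074] ang -0.6587 [-1.6  0.   1.5]
t: 7.58
ee_pos: [553.1, -162.2, 142.1]
orientation: [-2.883, -1.245, 0.003]
force: [-1.8, 2.0, 2.5]
opening: 42.3
grip_force: 60.9
q7 -0.283 tz [0.122 0.386 0.444] ang -0.7553 [-1.8  2.   2.5]
```

The torque jumped to 0.44 N m at 3.13 rad of total turn, which matches the image estimate. A small extra push should confirm the stop.

Converted, 0.04 rad / 1.5708 = 0.0255.

```bash
python3 shift.py '[0, 0, 0, 0, 0, 0.0127, 0, 0, 0, 0, 0, 0.0255, 0, 0, 0, 0, 0, 0.0255, 0, 0, 0, 0, 0, 0.0255]'; python3 r.py
```

```text
t: 7.92
ee_pos: [553.1, -162.1, 142.1]
orientation: [-2.908, -1.188, 0.003]
force: [-4.7, 1.0, 4.3]
opening: 42.6
grip_force: 60.9
q7 -0.314 tz [0.081 0.75  1.604] ang -0.7952 [-4.7  1.   4.3]
```

It is firmly on the stop at 1.6 N m, with contact at about -0.76. Backing off to a measured angle of about +0.81.

Converted, -0.4 mm / 300 = -0.0013, -0.3 mm / 300 = -0.001, -0.8 rad / 1.5708 = -0.5093.

```bash
python3 shift.py '[0, 0, 0, 0, 0, -0.0637, 0, 0, 0, 0, 0, -0.1273, 0, 0, -0.0003, 0, 0, -0.191, 0, 0, -0.0007, 0, 0, -0.2546, 0, 0, -0.0007, 0, 0, -0.3183, 0, 0, -0.001, 0, 0, -0.382, 0, 0, -0.001, 0, 0, -0.4456, 0, 0, -0.0013, 0, 0, -0.5093]'>/dev/null; python3 r.py
python3 shift.py '[0, 0, 0, 0, 0, -0.0637, 0, 0, 0, 0, 0, -0.1273, 0, 0, -0.0003, 0, 0, -0.191, 0, 0, -0.0007, 0, 0, -0.2546, 0, 0, -0.0007, 0, 0, -0.3183, 0, 0, -0.001, 0, 0, -0.382, 0, 0, -0.001, 0, 0, -0.4456, 0, 0, -0.0013, 0, 0, -0.5093]'>/dev/null; python3 r.py
python3 shift.py '[0, 0, 0, 0, 0, 0, 0, 0, 0, 0, 0, 0, 0, 0, 0, 0, 0, 0, 0, 0, 0, 0, 0, 0, 0, 0, 0, 0, 0, 0, 0, 0, 0, 0, 0, 0]'; python3 r.py
python3 - <<'E'
from h import *
i=manip.grab_frame("wrist");cv2.imwrite("pics/w3.png",i[:,:,::-1])
E
```

```text
q7 0.309 tz [ 0.258  0.343 -0.076] ang -0.0021 [-2.4  1.2  1.3]
q7 0.939 tz [ 0.31   0.074 -0.123] ang 0.7981 [-0.8  2.5 -0.6]
t: 9.75
ee_pos: [554.4, -162.2, 142.9]
orientation: [1.182, 2.91, 0.001]
force: [2.5, 2.0, -3.6]
opening: 42.7
grip_force: 61.1
q7 0.937 tz [ 0.461 -0.425 -0.05 ] ang 0.7989 [ 2.5  2.  -3.6]
```

View pics/w3.png

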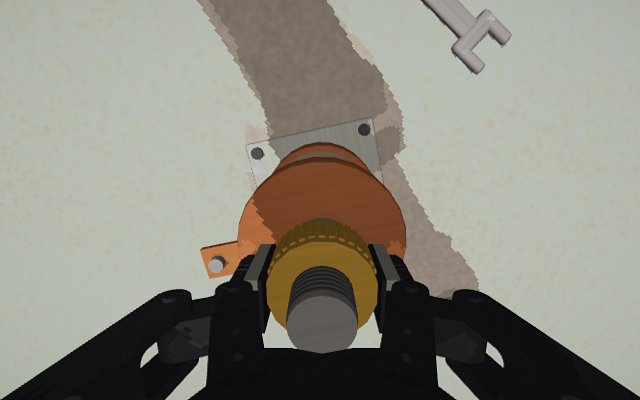

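The nut is still gripped between the pads. The lug is to the left at (215,265), and the black line is hidden in front of the stud. That is where a quarter turn would put it.

```bash
python3 -c "
from rig import manip
print(manip.hand_in())"
```

```text
the job is handed in; nothing more can be done
None
```

I screwed the large nut down to its stop (1.6 N m), backed it off about 1.57 rad and handed the job in with the fingers still gripping it at about 61 N; the can and the loose things were not touched, but the hand-in returned no verdict.

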